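Hold the tubing pump's arm open for loading

ROBOT

A 6-joint arm with a two-finger parallel gripper is mounted at the origin on the work surface; the furniture and walls round the work are solid. World frame = base frame: x ahead of the robot, y to its left, z up, the work surface at z = 0. Lengths are in m, angles in rad, forces in N, time in s.
With the tool pointing down it reaches from about 0.35 to 0.85 m from the base axis. Payload 8.1 kg.
Tool frame: the origin (TCP) lies on the centre line of the jaws, within the pads' length; the fingertips stand 22 mm ahead of it and the grasp point (between the pads) lies 3 mm ahead of it; z points along the fingers, y is the line along which they close (so a half turn about z gives the same grasp; the last joint's range is limited). The gripper opens to 93 mm and grips with 3 to 60 N. Pads are 15 mm wide; open, the fingers measure 128 mm over their backs; the gripper's body (75 mm by 188 mm) begins 65 mm behind the grasp point.
Start: joints at [-0.085, 0.13, 1.488, -0, 1.523, -0.085], TCP at [0.6, 0, 0.241] pointing down, gripper open.
Joint ranges: [-2.96, 2.96], [-0.89, 2.26], [0.02, 2.5], [-1.34, 4.48], [0, 2.73], [-2.66, 2.66]. Speed limits (rad/s): [2.39, 2.39, 2.79, 3.14, 3.14, 3.14].

INTERFACE

Orientations are given as [roll, pitch, yaw] about the fixed x, y, z axes, in that order (R = Rz(yaw) Ry(pitch) Rx(roll)).
In Python, from station import manip gives the robot as it stands. The module is installed in compiled form; this text tells all that it offers.
- The arm moves only by the tool jog_arm, never from a script. Its arguments are lists of equal length, an entry for each row: "hand": the finger opening in cm, from 0 to 9.3; "slide": the shift along the tool's x, y, z in normalised numbers (1 is 50 cm), a list of three; "twist": the turn, a rotation vector about the tool's x, y, z in parts of the range, where 1.0 means 4 rad, a list of three. In form: {"hand": [hand, ...], "slide": [[tx, ty, tz], ...], "twist": [[ax, ay, az], ...]}. A call has 1 to 20 rows; each row is the pose to reach, as a shift and turn from the pose commanded when the call began, along the tool's axes at that moment; what a row does not reach only later rows make up. A row lasts 1/8 s, in which the tool goes at most 62.5 mm and 10.7 degrees, less where a joint would pass 70% of its speed; a pose out of reach is approached as far as the arm can. A shift or turn number past 1, either way, is cut back to 1. A call with a gripper value outside its range is refused whole. The fingers move at their own pace and stop on an object; "newtons" is the grip in N (left out, the last holds). Time passes only in rows, so rows that repeat a pose let the fingers close. It gives the time, the measured TCP pose, the force, the opening and the grip force at its end, in the units of the state.
- manip.get_state(): the state, without advancing time (a new reading comes with each control period).
- manip.grab_frame(name): name is "scene" or "side" or "wrist"; returns the picture (480x640x3 uint8, blue, green, red); there is no depth.
- manip.calibration(name): a dict with "vertical_fov" (degrees; the focal length in pixels is half the picture's height over the tangent of half this angle, whatever the lens; pixels are square), "cx", "cy" (the principal point, pixels), "rvec" (rotation vector, rad) and "tvec" (3), from world to camera coordinates, as OpenCV has them. Camera axes: x right, y down, z forward; pixel columns grow to the right and rows downward; lengths in m; the calibration is good to about 2 mm. A picture is of the moment at which its call begins: read the wrist's pose just before it. calibration takes no time and is no camera call; for the wrist camera it gives the pose at the moment of the call.
- manip.close_job(): hands the job in; it is judged then, once.
The state is a dict: "clock": time; "qpos": joint angles; "qd": joint speeds; "tau": joint torques, N m; "tcp_pos": TCP position; "orientation": TCP orientation; "contact_force": force on the tool from outside, world axes, zero at the start; "ft_torque": the same for the moment, N m; "gripper_width": opening from 0.0 (shut) to 1.0 (fully open); "gripper_force": force on a finger pad.
Only numpy, scipy, OpenCV 4.12 (cv2) and the standard library are available. Lean on these libraries where they do the work, as an engineer would, in place of code of your own. Each camera call takes 0.05 s, during which the arm holds its last target. There are 200 camera calls.

TASK

The tubing pump is to be loaded: turn its black mode knob until the pointer clicks in at the green disc, wherever that disc sits, and let go of the knob. Then take the pump's spring-loaded pressure arm by its upright orange post, swing it away from the roller head all the way to its red stop, and hold it there: finish while the fingers are still holding the post with the arm at the stop. The knob must stay on green, and the bottles, the tip box and the eyepiece must be left where they are.

Things in the scene. Friction and masses are not known exactly. Their poses are not given: they have to be found in the camera images.
- pump: White peristaltic tubing pump, fixed to the table, 160 (its x) x 260 (its y) x 60 mm high; origin at the centre of its underside. Its front looks to its own -x (towards the robot, yaw within 0.3 rad). The knob is on the top at its right (-y); the roller head (50 mm across, top 89 mm above the table) and the pressure arm are on the top at its left (+y).
- mode_knob (a joint): Angle of the black mode knob about the upward axis, rad, counter-clockwise from above positive. 0: the pointer points to the pump's +x (away from the robot). Five spring detents at -1.2, -0.6, 0, 0.6, 1.2; end stops at about +-1.3. Starts at the detent 0. About 0.05 N m carries it over from one detent to the next, and when let go it settles in the nearest one.
- knob_grip (a point): Point on the knob's axis, 87 mm above the table, 6 mm below the top of the grip bar. The grip bar is 44 mm long (along the pointer direction), 14 mm wide, its top 93 mm above the table, standing on a round skirt of 48 mm diameter whose top is 68 mm above the table. x of this point is the pointer direction and z points up.
- knob_pointer (a point): Point 36 mm from the knob's axis in the pointer direction (white line on the bar); it lies over the disc that the knob is set to.
- mark_green: Green index disc, 10 mm across, flush on the pump's top, 36 mm from the knob's axis, at one of the knob angles -1.2, -0.6, 0.6 or 1.2 (which one changes; yellow, blue and red discs are at the other three). The knob must point at it. Origin at its centre, 61 mm above the table.
- pressure_arm (a joint): Angle of the sprung pressure arm about its vertical pivot, rad: 0 closed (arm along the pump's +y, its roller against the roller head, where the spring returns it), growing counter-clockwise from above as it swings to the front (the pump's -x), 0.8 at the stop (red pin). The spring pushes back with about 2 N at the post when closed, 6 N at the stop.
- pivot_top (a point): Centre of the arm's pivot, 89 mm above the table. The post goes round it at 100 mm.
- grip_post: Upright orange round grip post at the free end of the pressure arm, 14 mm diameter, carried round by the arm, a sleeve that also turns freely on its own axis; origin on its axis at the top of the arm's upper plate, 89 mm above the table (collar of 18 mm diameter in the lowest 3 mm). The arm's plates are 20 mm wide.
- post_top (a point): Top centre of the orange post, 130 mm above the table, 41 mm above the origin of grip_post.
- oil_bottle: cream bottle with a yellow cap, 55 mm across, 118 mm tall, loose at the left. Bystander; origin at the centre of its underside.
- medium_bottle_a: bottle of pink liquid, white cap, 46 mm across, 98 mm tall, loose at the left. Bystander; origin at the centre of its underside.
- tip_box: white and blue pipette tip box, 84 x 116 x 62 mm, loose at the right. Bystander; origin at the centre of its underside.
- spare_eyepiece: black microscope eyepiece, 41 mm across, 52 mm tall, loose at the right. Bystander; origin at the centre of its underside.

How it is judged:
On the way, in this order (a step that is already met when the one before it is completed fails the run):
1. the knob clicked in at the green disc, with the arm still closed (horizontal distance between knob_pointer and mark_green below 0.007 m and value of joint pressure_arm below 0.1 rad), for 0.2 s.
2. the arm swung to its stop by the post (horizontal distance between knob_pointer and mark_green below 0.007 m and value of joint pressure_arm above 0.74 rad and contact force between the fingers and grip_post above 1 N), for 0.3 s.
At the end, for the whole second after the job is handed in: The knob's pointer is within 7 mm of the green disc's centre (as seen from above), the pressure arm is within 0.06 rad of its stop at 0.8 rad, and the fingers still bear on the orange post with more than 1 N (all of step 2); the arm keeps its last pose, push and grip.
It fails at once if a bystander is moved by more than 20 mm (distance of any of oil_bottle, medium_bottle_a, tip_box, spare_eyepiece from where it was at the start of the episode above 0.02 m).
It also fails if it takes over 42 s, if anything falls off the work surface, if the arm or the gripper's body presses on something with over 40 N, if the wrist force passes 120 N, or if a joint passes its speed limit or range.

## Working session

There is one attempt and no reset: what is moved stays moved. The work goes in short steps, Python scripts to look and compute and a tool call to move; the robot and the scene stay as the last step left them, time stands still between calls to the robot, and variables do not carry over. Pictures are saved under pics/ and viewed, at most 10 in all, crops included, and the job is handed in when it is done.

Besides the shell and the picture viewer there is one more tool, called after "Request:" as name(argument=value, ...) on one line, values as JSON. jog_arm: Moves the arm, as the interface text tells. Its arguments: {"type":"object","properties":{"hand":{"type":"array"},"slide":{"type":"array"},"twist":{"type":"array"},"newtons":{"type":"number"}},"required":["hand","slide","twist"]}

```bash
mkdir -p pics; cat > h.py <<'E'
import numpy as np, cv2
from station import manip
def cal(n):
    c=manip.calibration(n); f=240/np.tan(np.radians(c["vertical_fov"])/2)
    K=np.array([[f,0,c["cx"]],[0,f,c["cy"]],[0,0,1]]); R=cv2.Rodrigues(np.array(c["rvec"],float))[0]
    return K,R,np.array(c["tvec"],float).ravel()
def plane(C,u,v,z):
    K,R,t=C; d=R.T@np.linalg.solve(K,[u,v,1]); o=-R.T@t
    return o+d*(z-o[2])/d[2]
def proj(C,p):
    K,R,t=C; q=K@(R@np.asarray(p,float)+t); return q[:2]/q[2]
E
python3 - <<'E'
from h import *
print(manip.get_state())
for n in("scene","side","wrist"):
    C=cal(n);print(n,-C[1].T@C[2],C[1][2]); cv2.imwrite(f"pics/{n}0.png",manip.grab_frame(n))
E
```

```text
{'clock': 0.0, 'qpos': array([-8.54077679e-02,  1.31165797e-01,  1.48926263e+00, -1.63034138e-05,
        1.52298575e+00, -8.54012290e-02]), 'qd': array([-9.12790116e-05,  6.15051926e-04,  6.11832034e-04,  1.54417361e-03,
        6.89594132e-04, -2.73015457e-04]), 'tau': array([-1.61290725e-03, -5.59853125e+01, -4.91755986e+01,  7.67333270e-02,
        3.59135563e-02, -2.97389461e-04]), 'tcp_pos': array([5.99479504e-01, 5.64346464e-05, 2.39593779e-01]), 'orientation': array([-3.13977638e+00, -1.39147235e-04,  1.57079046e+00]), 'contact_force': array([-0.2354979 ,  0.78366646,  0.19215065]), 'ft_torque': array([ 0.05846042,  0.02258624, -0.02464819]), 'gripper_force': 0.0, 'gripper_width': 1.0009897431949188}
scene [-0.25646866 -0.70852171  0.56188533] [ 0.70251019  0.57909337 -0.41367897]
side [0.41693261 1.01024694 0.59678724] [ 0.08263004 -0.91018648 -0.40587296]
wrist [0.59881957 0.07151353 0.38349411] [-0.00176733 -0.2574486  -0.96629038]
```

View pics/scene0.png

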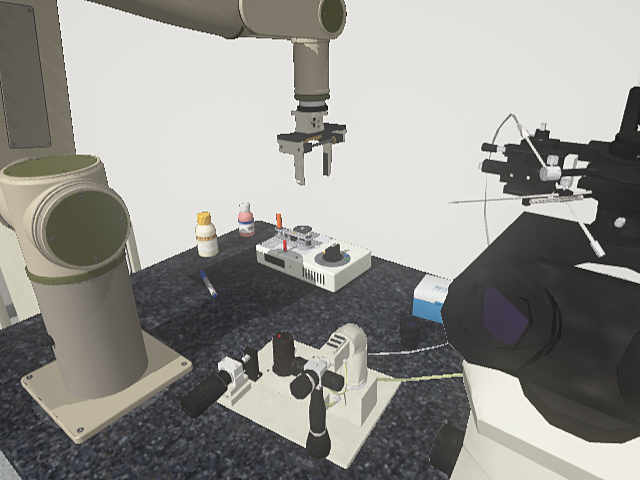

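View pics/wrist0.png

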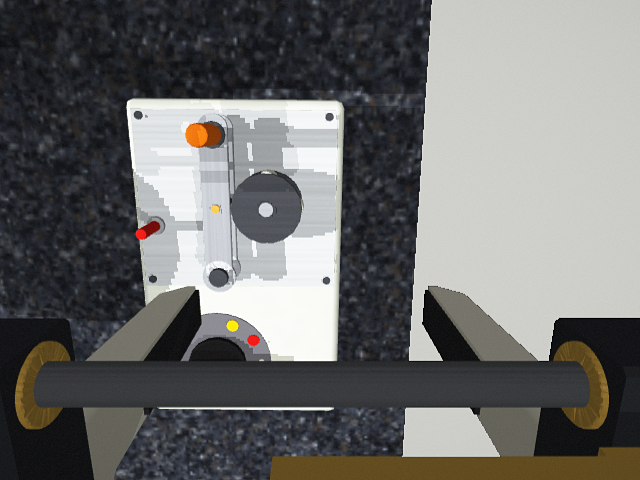

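View pics/side0.png

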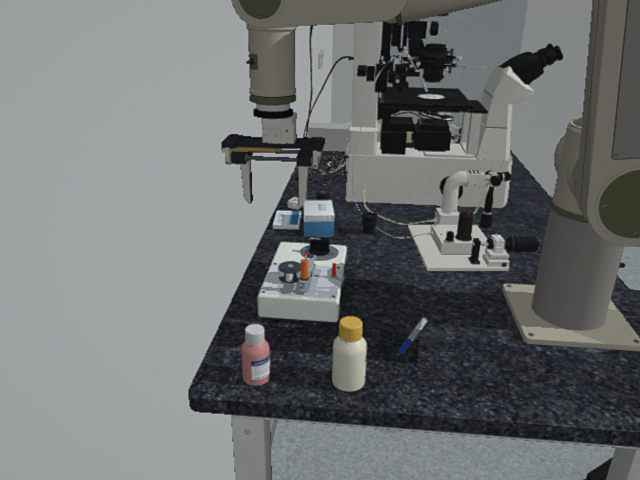

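Wrist view: post top near (194,135), pivot (218,277), yellow disc (232,326) at +1.2, red disc (253,341) at +0.6. Green and blue are hidden behind the gripper bar, on the −y side. The scene and side views show the bottles at the far left and the tip box and eyepiece on the right, all clear of the pump.

```bash
python3 - <<'E'
from h import *
im=cv2.imread("pics/wrist0.png"); C=cal("wrist"); hsv=cv2.cvtColor(im,cv2.COLOR_BGR2HSV)
def blobs(lo,hi,n):
    m=cv2.inRange(hsv,lo,hi); k,_,s,c=cv2.connectedComponentsWithStats(m)
    for i in range(1,k):
        if s[i][4]>25: print(n,c[i].round(1),s[i].tolist())
blobs((22,150,150),(35,255,255),"yel");blobs((0,170,120),(6,255,255),"red");blobs((7,180,100),(18,255,255),"or")
for n,u,v,z in(("yel",232,326,.061),("red",253,341,.061),("post",194,134.5,.13),("pivot",218,277,.089),("head",266,209.5,.089),("screwBL",153,279,.06),("TL",138,115,.06),("TR",329,117,.06),("BR",326,281,.06)): print(n,plane(C,u,v,z).round(4))
S=cv2.imread("pics/scene0.png"); 
cv2.imwrite("pics/crop1.png",cv2.resize(S[200:300,240:390],(750,500),interpolation=2))
E
```

```text
yel [214.5 209. ] [211, 206, 8, 7, 44]
yel [232.2 325.2] [227, 320, 12, 12, 105]
red [140.8 233.5] [136, 227, 11, 12, 95]
red [252.9 340. ] [248, 335, 11, 11, 97]
or [202.4 134.5] [185, 123, 36, 24, 689]
yel [ 0.5331 -0.084   0.061 ]
red [ 0.5499 -0.0975  0.061 ]
post [0.5311 0.0691 0.13  ]
pivot [ 0.5305 -0.0317  0.089 ]
head [0.5667 0.018  0.089 ]
screwBL [ 0.4717 -0.0435  0.06  ]
TL [0.4728 0.082  0.06  ]
TR [0.611  0.0807 0.06  ]
BR [ 0.61   -0.0451  0.06  ]
```

View pics/crop1.png

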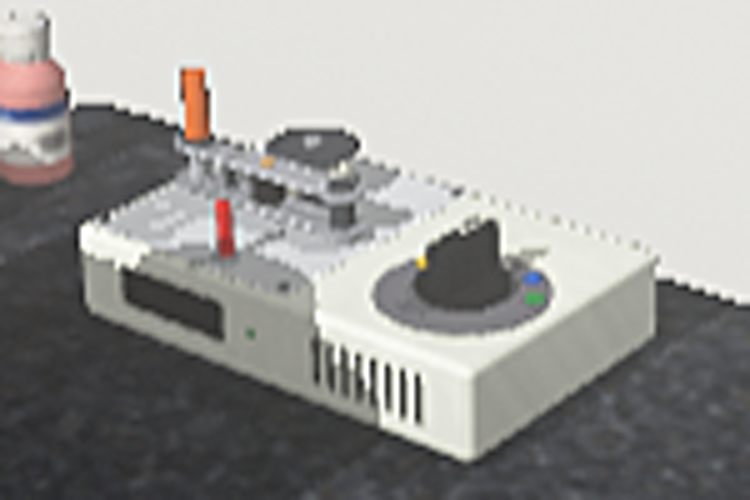

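Crop of the scene view: green disc at about (535,299) and blue at (533,278), which is (347,259.8) and (346.6,255.6) in full-frame pixels. Green is the nearer one, so probably −1.2. I'll check that by projecting it, and move to hover over the knob in the same batch.

```bash
python3 - <<'E'
from h import *
C=cal("scene"); k=np.array([.520,-.1175]); a0=-.008
for a in(-1.2,-.6,.6,1.2): print(a,proj(C,[*(k+.036*np.array([np.cos(a+a0),np.sin(a+a0)])),.061]).round(1))
print("green ray",plane(C,347,259.8,.061).round(4),"knob top",proj(C,[*k,.093]).round(1))
S=cal("side");print("post top side",proj(S,[.531,.069,.13]).round(1),"scene",proj(C,[.531,.069,.13]).round(1))
E
```

```text
-1.2 [347.1 260.2]
-0.6 [346.7 256.2]
0.6 [333.5 251.8]
1.2 [325.2 252.8]
green ray [ 0.5345 -0.1496  0.061 ] knob top [332.6 246.5]
post top side [304.6 258.9] scene [278.1 214. ]
```

The manual's scale: shifts go in shares of 50 cm and turns go in shares of 4 rad. Converting my numbers, -11.75 cm / 50 = -0.235, -8 cm / 50 = -0.16, -0.52 rad / 4 = -0.13.

Request:
jog_arm(hand=[4.5,4.5,4.5,4.5,4.5,4.5,4.5,4.5,4.5,4.5,4.5], slide=[[-0.08,-0.06,0.06],[-0.16,-0.12,0.12],[-0.235,-0.16,0.16],[-0.235,-0.16,0.16],[-0.235,-0.16,0.16],[-0.235,-0.16,0.16],[-0.235,-0.16,0.16],[-0.235,-0.16,0.16],[-0.235,-0.16,0.16],[-0.235,-0.16,0.16],[-0.235,-0.16,0.16]], twist=[[0,0,-0.0425],[0,0,-0.0875],[0,0,-0.13],[0,0,-0.175],[0,0,-0.22],[0,0,-0.2625],[0,0,-0.3075],[0,0,-0.35],[0,0,-0.3945],[0,0,-0.3945],[0,0,-0.3945]])

```text
clock: 1.52
tcp_pos: [0.5199, -0.1174, 0.1605]
orientation: [3.142, -0.0, -3.138]
contact_force: [0.3, -0.3, 0.3]
gripper_width: 0.482
gripper_force: 0.0
```

Scaled: 6.8 cm / 50 = 0.136, 3.5 cm / 50 = 0.07.

Request:
jog_arm(hand=[4.5,4.5,4.5,0.5,0.5,0.5,0.5,0.5,0.5], slide=[[0,0,0.07],[0,0,0.136],[0,0,0.136],[0,0,0.136],[0,0,0.136],[0,0,0.136],[0,0,0.136],[0,0,0.136],[0,0,0.136]], twist=[[0,0,0],[0,0,0],[0,0,0],[0,0,0],[0,0,0],[0,0,0],[0,0,0],[0,0,0],[0,0,0]], newtons=20)

```text
clock: 2.65
tcp_pos: [0.52, -0.1165, 0.0928]
orientation: [3.14, 0.0, -3.134]
contact_force: [-1.5, 5.3, 1.5]
gripper_width: 0.149
gripper_force: 20.0
```

Scaled: 0.1 cm / 50 = 0.002, 0.52 rad / 4 = 0.13.

Request:
jog_arm(hand=[0.5,0.5,0.5,0.5,0.5,0.5,0.5,0.5,0.5,0.5,0.5,0.5], slide=[[0,0.002,0],[0,0.002,0],[0,0.002,0],[0,0.002,0],[0,0.002,0],[0,0.002,0],[0,0.002,0],[0,0.002,0],[0,0.002,0],[0,0.002,0],[0,0.002,0],[0,0.002,0]], twist=[[0,0,0.0325],[0,0,0.065],[0,0,0.0975],[0,0,0.13],[0,0,0.1625],[0,0,0.195],[0,0,0.2275],[0,0,0.26],[0,0,0.2875],[0,0,0.305],[0,0,0.305],[0,0,0.305]])

```text
clock: 4.15
tcp_pos: [0.5206, -0.1155, 0.0928]
orientation: [3.14, -0.001, 1.929]
contact_force: [3.1, 5.1, -0.6]
gripper_width: 0.15
gripper_force: 20.0
```

Scaled: -8 cm / 50 = -0.16, -4 cm / 50 = -0.08.

Request:
jog_arm(hand=[4.5,4.5,4.5,4.5,4.5,4.5,4.5], slide=[[0,0,0],[0,0,0],[0,0,0],[0,0,0],[0,0,-0.08],[0,0,-0.16],[0,0,-0.16]], twist=[[0,0,0],[0,0,0],[0,0,0],[0,0,0],[0,0,0],[0,0,0],[0,0,0]])

```text
clock: 5.03
tcp_pos: [0.5224, -0.1173, 0.1769]
orientation: [3.136, 0.005, 1.929]
contact_force: [0.6, 0.3, 0.1]
gripper_width: 0.487
gripper_force: 0.0
```

```bash
python3 - <<'E'
from h import *
s=manip.grab_frame("scene");w=manip.grab_frame("wrist");C=cal("wrist")
cv2.imwrite("pics/w1.png",w)
a=cv2.resize(s[200:300,240:390],(750,500),interpolation=2);cv2.imwrite("pics/c2.png",a)
print(proj(C,[.531,.069,.13]),manip.get_state()["tcp_pos"])
hsv=cv2.cvtColor(w,cv2.COLOR_BGR2HSV);m=cv2.inRange(hsv,(7,180,100),(18,255,255))
k,_,st,c=cv2.connectedComponentsWithStats(m)
print([(st[i].tolist(),c[i].round(1)) for i in range(1,k) if st[i][4]>60])
E
```

```text
[ 521.4994137 -151.333365 ] [ 0.52017187 -0.11660568  0.17279314]
[]
```

View pics/c2.png

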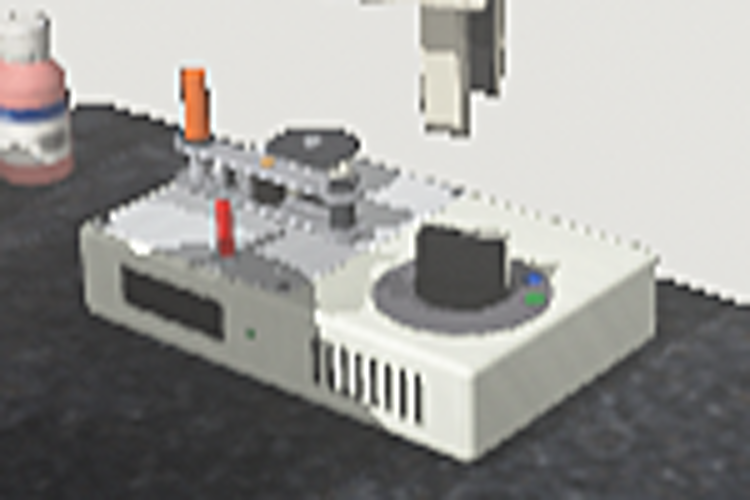

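View pics/w1.png

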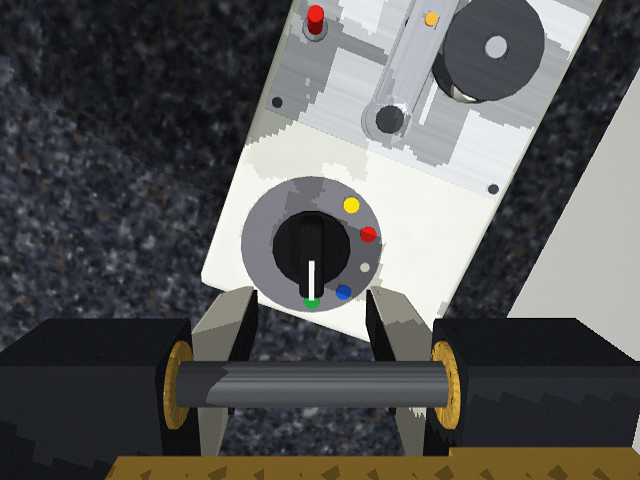

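The wrist picture shows the white pointer line at (311,290), directly over the green disc at (311,302), so the knob is set. Next I work out the move to the post.

```bash
python3 - <<'E'
from h import *
from scipy.spatial.transform import Rotation as Ro
C=cal("wrist"); 
for n,u,v,z in(("pivot",389,119,.089),("green",312,302,.061),("yel",351.5,205,.061),("redpin",316,12,.1)): print(n,plane(C,u,v,z).round(4))
R=Ro.from_euler("xyz",[np.pi,0,1.9288]).as_matrix(); p=np.array([.52,-.1165,.173])
h=np.array([.531,.069,.173]); print("hover",(100*R.T@(h-p)).round(2))
pv=np.array([.5305,-.0317]); 
P=lambda a:pv+.1008*np.array([-np.sin(a-.008),np.cos(a-.008)])
for a in np.arange(0,.87,.1).tolist()+[.83]: print(round(a,2),(100*R.T@np.append(P(a)-P(0),0)).round(2))
E
```

```text
pivot [ 0.5294 -0.0307  0.089 ]
green [ 0.5319 -0.1492  0.061 ]
yel [ 0.5322 -0.0821  0.061 ]
redpin [ 4.78e-01 -1.00e-04  1.00e-01]
hover [16.99  7.53  0.  ]
0.0 [0. 0. 0.]
0.1 [ 0.31 -0.96 -0.  ]
0.2 [ 0.53 -1.94 -0.  ]
0.3 [ 0.65 -2.94 -0.  ]
0.4 [ 0.66 -3.95 -0.  ]
0.5 [ 0.58 -4.95 -0.  ]
0.6 [ 0.39 -5.94 -0.  ]
0.7 [ 0.11 -6.91 -0.  ]
0.8 [-0.27 -7.85 -0.  ]
0.83 [-0.4  -8.12 -0.  ]
```

Scaled: 17 cm / 50 = 0.34, 7.5 cm / 50 = 0.15.

Request:
jog_arm(hand=[4.5,4.5,4.5,4.5,4.5,4.5,4.5,4.5,0.5,0.5,0.5,0.5,0.5,0.5], slide=[[0.1,0.044,0],[0.2,0.088,0],[0.3,0.132,0],[0.34,0.15,0],[0.34,0.15,0],[0.34,0.15,0.06],[0.34,0.15,0.114],[0.34,0.15,0.114],[0.34,0.15,0.114],[0.34,0.15,0.114],[0.34,0.15,0.114],[0.34,0.15,0.114],[0.34,0.15,0.114],[0.34,0.15,0.114]], twist=[[0,0,0],[0,0,0],[0,0,0],[0,0,0],[0,0,0],[0,0,0],[0,0,0],[0,0,0],[0,0,0],[0,0,0],[0,0,0],[0,0,0],[0,0,0],[0,0,0]], newtons=30)

```text
clock: 6.88
tcp_pos: [0.5315, 0.0692, 0.1165]
orientation: [3.14, 0.0, 1.929]
contact_force: [1.9, 1.9, 4.5]
gripper_width: 0.142
gripper_force: 30.0
```

Scaled: -8 cm / 50 = -0.16, 0.15 cm / 50 = 0.003.

Request:
jog_arm(hand=[0.5,0.5,0.5,0.5,0.5,0.5,0.5,0.5,0.5,0.5,0.5,0.5,0.5,0.5,0.5,0.5], slide=[[0.003,-0.01,0],[0.006,-0.019,0],[0.009,-0.029,0],[0.011,-0.039,0],[0.013,-0.059,0],[0.013,-0.069,0],[0.013,-0.079,0],[0.012,-0.099,0],[0.01,-0.109,0],[0.008,-0.119,0],[0.002,-0.138,0],[-0.002,-0.148,0],[-0.005,-0.157,0],[-0.006,-0.16,0],[-0.006,-0.16,0],[-0.006,-0.16,0]], twist=[[0,0,0],[0,0,0],[0,0,0],[0,0,0],[0,0,0],[0,0,0],[0,0,0],[0,0,0],[0,0,0],[0,0,0],[0,0,0],[0,0,0],[0,0,0],[0,0,0],[0,0,0],[0,0,0]])

```text
clock: 8.88
tcp_pos: [0.46, 0.0393, 0.1167]
orientation: [3.133, 0.001, 1.929]
contact_force: [20.5, 7.0, -7.0]
gripper_width: 0.143
gripper_force: 30.0
```

```bash
python3 - <<'E'
from h import *
s=manip.grab_frame("scene");w=manip.grab_frame("wrist")
cv2.imwrite("pics/e.png",np.vstack([cv2.resize(s[200:300,240:390],(450,300),interpolation=2),cv2.resize(w,(450,300))]))
p=manip.get_state();print(p)
d=p["tcp_pos"][:2]-[.530,-.0312];print("angle",np.arctan2(-d[0],d[1])+.008,np.hypot(*d))
E
```

```text
{'clock': 8.975, 'qpos': array([-0.02793861, -0.16312677,  2.01004052,  0.00261733,  1.28608612,
       -0.3866504 ]), 'qd': array([-0.00031602,  0.00155252,  0.00070241,  0.00140038,  0.00163884,
       -0.00071411]), 'tau': array([-2.60214552e+00, -3.66253102e+01, -3.81747651e+01, -2.68771738e+00,
        7.18656018e+00,  9.74128459e-03]), 'tcp_pos': array([0.46003174, 0.03925724, 0.1167214 ]), 'orientation': array([3.13268547e+00, 9.07555919e-04, 1.92877972e+00]), 'contact_force': array([20.42604308,  7.31235297, -6.50452621]), 'ft_torque': array([ 1.28438998, -3.45273029,  0.03472626]), 'gripper_force': 29.99891370534897, 'gripper_width': 0.1465123285798832}
angle 0.7899160571184088 0.09929642820697017
```

View pics/e.png

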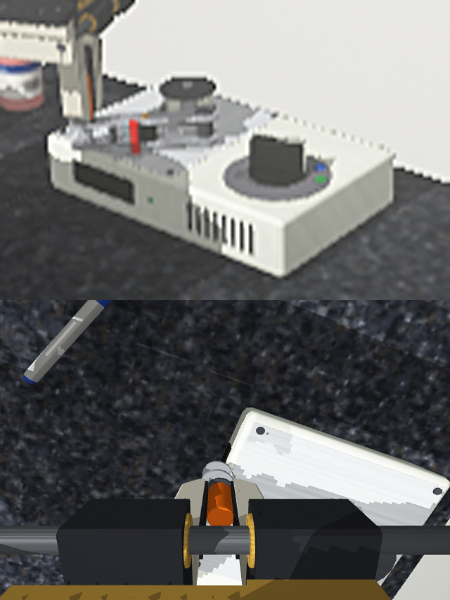

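The arm is against the red pin: I measure about 0.79 rad, with 21 N of push against a 6 N spring. The post sits between the fingers with 30 N of grip, and the knob still looks to be on green.

```bash
python3 -c "
from station import manip
print(manip.close_job())"
```

```text
the job is handed in; nothing more can be done
None
```

I handed the job in with the knob clicked in at green (the −1.2 detent) and the fingers holding the orange post with the pressure arm at its red stop (about 0.79 rad); no verdict came back.

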